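# Pack the sampling case under its cantilever tray

## Robot

A 7-joint arm with a two-finger parallel gripper is mounted at the origin on the work surface. World frame = base frame: x ahead of the robot, y to its left, z up, the work surface at z = 0. Lengths are in m, angles in rad, forces in N, time in s.
With the tool pointing down it reaches from about 0.425 to 0.925 m from the base axis. Payload 6.8 kg.
Tool frame: the origin (TCP) lies at the very end of the fingers, on their centre line; the grasp point (between the pads) lies 19 mm behind it; z points along the fingers, y is the line along which they close (so a half turn about z gives the same grasp; the last joint's range is limited). The gripper opens to 85 mm and grips with 20 to 120 N. Pads are 22 mm wide; open, the fingers measure 114 mm over their backs; the gripper's body (76 mm by 85 mm) begins 54 mm behind the grasp point. The pads swing forward as they close: fully open they stand 13 mm farther back than shut.
Start: joints at [-1.368, 0.477, 0.022, 1.555, -0.011, 1.109, -0.083], TCP at [0.206, 0.643, 0.231] pointing down, gripper open.
Joint ranges: [-2.96, 2.96], [-0.34, 2.1], [-1.41, 1.46], [0.24, 2.44], [-1.37, 4.51], [0.17, 1.92], [-2.96, 2.96]. Speed limits (rad/s): [2.39, 2.39, 3.14, 3.14, 3.14, 3.14, 3.14].

## Interface

Orientations are given as a rotation vector (axis times angle).
In Python, from bench import get_obs, viewer, r gives the robot as it stands. The module is installed in compiled form; this text tells all that it offers.
- The arm moves only by the tool play_rows, never from a script. Its argument "commands" is a list that holds one entry, the list of rows, each a list of 5 numbers: the gripper's target within -1 to 1 (shut at 1, half-way at 0, fully open at -1), then the shift along the tool's x, y, z scaled (see below), then the turn about the tool's z scaled (see below). A call has 1 to 12 rows; each row is the pose to reach, as a shift and turn from the pose commanded when the call began, along the tool's axes at that moment; what a row does not reach only later rows make up. The controller multiplies each number of a shift by 0.2 m and each number of a turn by pi/2 rad. A row lasts 1/12 s, in which the tool goes at most 41.7 mm and 7.16 degrees, less where a joint would pass 70% of its speed; a pose out of reach is approached as far as the arm can. A call with a number of a shift or a turn outside -1 to 1 is refused whole. A call with a gripper value outside its range is refused whole. The fingers move at their own pace and stop on an object; "grip_force" is the grip in N (left out, the last holds). Time passes only in rows, so rows that repeat a pose let the fingers close. It gives the time, the measured TCP pose, the force, the opening and the grip force at its end, in the units of the state.
- get_obs(): the state, without advancing time (a new reading comes with each control period).
- viewer.grab_frame(name): name is "scene" or "top" or "wrist"; returns a dict with "pixels" (480x640x3 uint8, red, green, blue), "fovy" (degrees; the focal length in pixels is half the picture's height over the tangent of half this angle, whatever the lens; pixels are square), "cx", "cy" (the principal point, pixels), "world_to_cam" (4x4, takes a point from world to camera coordinates); the wrist camera has in their place "hand_eye" (4x4, takes a point from camera to tool coordinates, whose origin is the TCP and whose axes are the flange's). Camera axes: x right, y up, looking along -z (the intrinsics and any distortion apply to the point x, -y, -z); pixel columns grow to the right and rows downward; lengths in m; the calibration is good to about 2 mm. The wrist camera is an equidistant fisheye: a pixel r from the principal point sees the ray r / f radians off the axis. A picture is of the moment at which its call begins: read the wrist's pose just before it. There is no depth.
- r.hand_in(): hands the job in; it is judged then, once.
Trained networks look in a picture, given as the dict that the camera call returned (one of the last four; its "shot" number tells which), for a name from the list of things; names that differ only in an ending like _2 or _b are one class to them, and where a whole thing is asked for, a point or a joint stands for the part that bears it (a point fixed in the world has none). Each returns a list of dicts, best first, with "score" (0 to 1); they miss things now and then, are a little off and sometimes report something else, mostly with a low value. They report only what shows in the picture. A call takes as long as a camera call. They do not tell look-alikes from the thing itself.
- viewer.trace(picture, thing): "pixels" (480x640 bool, what is visible of it) and "rect" ([left, top, right, bottom] in pixels, round what is visible of it).
The state is a dict: "clock": time; "joints": joint angles; "qvel": joint speeds; "tau": joint torques, N m; "tcp_pos": TCP position; "orientation": TCP orientation; "contact_force": force on the tool from outside, world axes, zero at the start; "moment": the same for the moment, N m; "grip_width": finger opening in m; "gripper_force": force on a finger pad.
Only numpy, scipy, OpenCV 4.12 (cv2) and the standard library are available. Lean on these libraries where they do the work, as an engineer would, in place of code of your own. Each camera call takes 0.05 s, during which the arm holds its last target. There are 200 camera calls.

## Task

Get the blood-sampling case ready for the outreach round: lift its cantilever top tray, swinging it up and back until it rests fully open, lay the long sample canister and the handheld meter (screen up) down flat, one in each of the two empty end bays underneath, then lower the tray until it is fully home and let go. Take the tray down under control and put things down, do not let the tray or either thing drop; the cold brick and the swab box that are already packed stay in their places, and everything else on the bench, the short canister included, is left alone.

Things in the scene. Friction and masses are not known exactly. Their poses are not given: they have to be found in the camera images.
- case: Open grey plastic case, fixed to the bench, lid off; 188 mm (its x) by 322 mm (y), rim 68 mm high, walls and floor 4 mm. Origin: centre of its underside, z up; +x: the side to which the tray swings open, away from the robot. Under the tray two dividers (3 mm, tops 52 mm above the bench) make three bays 180 mm long in x: end bays 112 mm wide in y, middle bay 84 mm.
- tray_arm (a joint): Angle q of the tray's links: 0 = tray home, 2.269 = fully open, resting past the vertical. The links keep the tray level: it only shifts, on an arc of radius 105 mm: from home by 105 mm*(cos 15deg - cos(15deg+q)) in the case's x and 105 mm*(sin(15deg+q) - sin 15deg) up; fully open 187 mm to +x, 33 mm up; at the top 78 mm up. It takes up to 8 N to move; let go off the vertical it falls shut or open.
- tray_handle (a point): Centre of the white tray's grip bar: 14 mm thick (case's x), 14 mm high, 130 mm long along the case's y, on a post under each end; the middle 100 mm is open down to a 4 mm spine 23 mm below the bar's centre. Tray home: 119 mm above the bench. The tray is 172 (x) by 300 (y) by 35 mm, about 0.5 kg; its underside is 54 mm above the bench when home. Axes like the case's.
- tray_floor (a point): Centre of the tray's inner floor, under the grip bar; 57 mm above the bench when home. Axes like the case's.
- left_bay (a point): Centre of the floor of the empty end bay at the case's +y end, 4 mm above the bench. Axes like the case's: the bay measures 180 mm along x and 112 mm along y, and is 50 mm high under the tray.
- right_bay (a point): The same for the empty end bay at the case's -y end.
- canister: The long sample canister: white plastic, 150 mm long (its x) lying on the bench, barrel 42 mm in diameter between octagonal ends 44 mm across flats (foot 18 mm long at -x, grey cap 34 mm long at +x), which keep it from rolling. Origin: middle of its length, on its underside. About 0.24 kg.
- canister_mid (a point): Middle of the long canister, on its axis, 22 mm above what it lies on. x along its length.
- meter: The handheld blood meter lying screen up: white and grey block 140 mm long (its x), 60 mm wide (y), 41 mm high, dark screen and round keys on top. Origin: centre of its underside. About 0.26 kg.
- meter_mid (a point): Centre of the meter, 20.5 mm above what it lies on. x along its length, z out of the screen.
- cold_brick: Blue cold brick, 135 by 66 by 28 mm, loose in the middle bay of the case; stays there. Origin: centre of its underside.
- swab_box: Small swab carton, 50 (x) by 90 (y) by 30 mm, loose in the front pocket of the tray (right half); rides with it. Origin: centre of its underside.
- short_canister: Bystander: a canister like the long one but only 90 mm long. Leave it. Origin as for the long one.
- pump_near: Bystander: pump bottle, 62 mm in diameter, 191 mm high, its spout reaches 41 mm from the axis; stands between the things and the case. Origin: centre of its base.
- pump_far: Bystander: the same pump bottle, further back.
- tube_rack: Bystander: rack of capped tubes, 150 (x) by 66 by 74 mm. Origin: centre of its underside.
- sharps_bin: Bystander: round yellow sharps bin, 128 mm in diameter, 147 mm high. Origin: centre of its base.
- glove_carton: Bystander: glove carton, 240 (x) by 120 by 88 mm, on the far side of the case. Origin: centre of its underside.
There are look-alikes about, which are no part of the job. Leave any red look-alike of the meter alone. What is shaped like the canister but orange is not meant.

How it is judged:
By the outcome, as a careful person would: the job done as asked, in the order asked, and still so for the second after the job is handed in, with the robot touching nothing.
It also fails if it takes over 72 s, if anything falls off the work surface, if the arm or the gripper's body presses on something with over 40 N, if the wrist force passes 120 N, or if a joint passes its speed limit or range.

## Working session

There is one attempt and no reset: what is moved stays moved. The work goes in short steps, Python scripts to look and compute and a tool call to move; the robot and the scene stay as the last step left them, time stands still between calls to the robot, and variables do not carry over. Pictures are saved under pics/ and viewed, at most 12 in all, crops included, and the job is handed in when it is done.

Besides the shell and the picture viewer there is one more tool, called after ">>>" as a command line: name --argument value ..., lists and objects as JSON in quotes. play_rows: Moves the arm, as the interface text tells. Shifts and turns lie within -1 to 1; 1 stands for 0.2 m of shift or pi/2 rad of turn. Its arguments: {"type":"object","properties":{"commands":{"type":"array","items":{"type":"array","items":{"type":"array","items":{"type":"number","minimum":-1,"maximum":1}}}},"grip_force":{"type":"number"}},"required":["commands"]}

```bash
mkdir -p pics
cat > h.py <<'E'
import numpy as np,cv2
from scipy.spatial.transform import Rotation as R
from bench import get_obs,viewer,r
def grab(n,save=None):
    o=get_obs();p=viewer.grab_frame(n);p['o']=o
    if save: cv2.imwrite('pics/'+save,p['pixels'][:,:,::-1])
    return p
def ray(p,u,v):
    f=240/np.tan(np.radians(p['fovy'])/2);a=np.array([u-p['cx'],v-p['cy']],float)
    if 'hand_eye' in p:
        rr=np.hypot(*a);th=rr/f;s=np.sin(th)/max(rr,1e-9)
        d=np.array([a[0]*s,-a[1]*s,-np.cos(th)])
        T=np.eye(4);T[:3,:3]=R.from_rotvec(p['o']['orientation']).as_matrix();T[:3,3]=p['o']['tcp_pos'];T=T@p['hand_eye']
    else:
        d=np.array([a[0]/f,-a[1]/f,-1]);T=np.linalg.inv(p['world_to_cam'])
    return T[:3,3],T[:3,:3]@d
def at(p,u,v,z):
    c,d=ray(p,u,v);return c+d*(z-c[2])/d[2]
def proj(p,X):
    f=240/np.tan(np.radians(p['fovy'])/2)
    if 'hand_eye' in p:
        T=np.eye(4);T[:3,:3]=R.from_rotvec(p['o']['orientation']).as_matrix();T[:3,3]=p['o']['tcp_pos'];W=np.linalg.inv(T@p['hand_eye'])
    else: W=p['world_to_cam']
    x=W[:3,:3]@np.asarray(X)+W[:3,3]
    if 'hand_eye' in p:
        h=np.hypot(x[0],x[1]);th=np.arctan2(h,-x[2]);return np.array([p['cx']+f*th*x[0]/h,p['cy']-f*th*x[1]/h])
    return np.array([p['cx']-f*x[0]/x[2],p['cy']+f*x[1]/x[2]])
def box(p,name,z,n=1):
    out=[]
    for t in viewer.trace(p,name)[:n]:
        m=t['pixels'];ys,xs=np.nonzero(m)
        P=np.array([at(p,u,v,z)[:2] for u,v in cv2.convexHull(np.c_[xs,ys].astype(np.int32))[:,0]],np.float32)
        (c,s,a)=cv2.minAreaRect(P);out.append((round(t['score'],2),[int(q) for q in t['rect']],np.round(c,4),np.round(s,4),round(a,1)))
    return out
E
python3 - <<'E'
from h import *
o=get_obs();print({k:np.round(v,3) for k,v in o.items()})
s=grab('scene','s1.png');t=grab('top','t1.png');w=grab('wrist')
for p,n in((s,'scene'),(t,'top')):
    print(n,p['fovy'],np.round(np.linalg.inv(p['world_to_cam'])[:3],2).tolist())
print(np.round(w['hand_eye'],3))
for n,z in(('case',.068),('tray_handle',.126),('canister',.022),('meter',.041),('cold_brick',.03),('swab_box',.09),('short_canister',.022),('pump_near',.0),('tube_rack',.074),('sharps_bin',.147),('glove_carton',.088)):
    print(n,box(t,n,z,4))
E
```

```text
{'clock': np.float64(0.0), 'joints': array([-1.368,  0.478,  0.022,  1.556, -0.011,  1.109, -0.083]), 'qvel': array([-0.001, -0.002, -0.   ,  0.001, -0.001,  0.002,  0.001]), 'tau': array([-1.0000e-03, -5.9645e+01,  1.6080e+00, -2.8120e+01,  1.3000e-02,
        9.0000e-03,  0.0000e+00]), 'tcp_pos': array([0.206, 0.642, 0.23 ]), 'orientation': array([-4.860e-01, -3.104e+00,  3.000e-03]), 'contact_force': array([0.575, 0.12 , 0.203]), 'moment': array([-0.015,  0.003, -0.05 ]), 'gripper_force': np.float64(0.0), 'grip_width': np.float64(0.085)}
scene 48.14025648891308 [[0.67, -0.59, 0.45, 1.28], [0.75, 0.54, -0.39, -0.62], [-0.01, 0.6, 0.8, 1.32]]
top 55.46101991124588 [[-0.02, 0.98, -0.2, 0.27], [-1.0, -0.02, 0.01, -0.01], [0.01, 0.2, 0.98, 1.68]]
[[ 0.     0.945  0.326  0.084]
 [ 1.    -0.    -0.001  0.   ]
 [-0.001  0.326 -0.945 -0.143]
 [ 0.     0.     0.     1.   ]]
case [(0.89, [208, 250, 300, 309], array([0.4345, 0.1988]), array([0.3287, 0.212 ]), 89.0)]
tray_handle [(0.97, [209, 252, 299, 307], array([0.4332, 0.1952]), array([0.2911, 0.1672]), 89.0), (0.17, [133, 236, 179, 308], 
[... 935 characters left out ...]
y([0.3072, 0.1745]), 89.0)]
short_canister [(0.74, [408, 267, 423, 295], array([ 0.4329, -0.3773]), array([0.0928, 0.0486]), 1.9)]
pump_near [(0.69, [338, 223, 358, 246], array([ 0.611 , -0.1387]), array([0.0679, 0.0845]), 89.0), (0.41, [362, 170, 384, 197], array([ 0.8189, -0.2422]), array([0.0644, 0.1379]), 70.2)]
tube_rack [(0.71, [428, 210, 459, 256], array([ 0.59  , -0.4781]), array([0.1532, 0.0769]), 5.0)]
sharps_bin [(0.92, [459, 265, 505, 299], array([ 0.4064, -0.5708]), array([0.1509, 0.118 ]), 88.9)]
glove_carton [(0.62, [133, 237, 181, 306], array([0.4689, 0.5435]), array([0.2403, 0.139 ]), 1.2), (0.47, [211, 256, 299, 305], array([0.4391, 0.1988]), array([0.301 , 0.1747]), 88.9)]
```

View pics/t1.png

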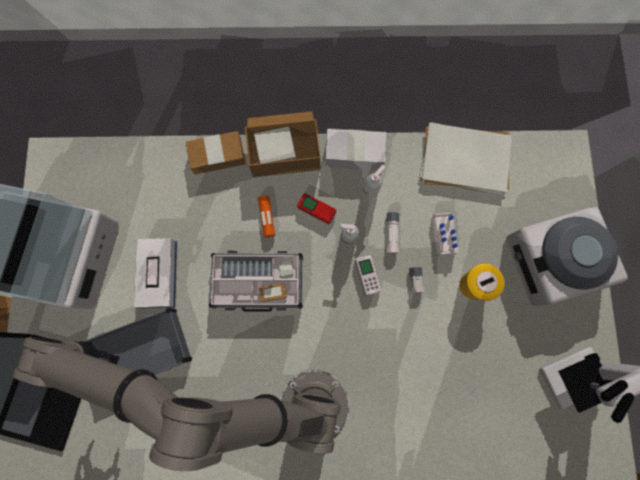

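View pics/s1.png

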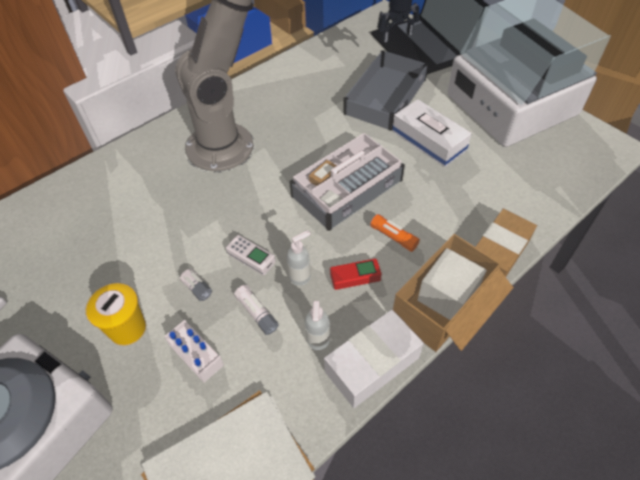

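Candidates in the top view are as follows.
- Canister: white and long at (392,232), orange at (267,216), short white at (416,279). The white long one fits, at 150 mm with a grey cap at its far end.
- Meter: white at (368,275), red at (317,208). The white one fits.
- Case: at (255,280), with the swab box at (272,292).

I'll confirm with one crop and start moving above the tray handle.

```bash
python3 - <<'E'
import cv2,numpy as np
a=cv2.imread('pics/t1.png')[190:310,240:440]
cv2.imwrite('pics/c1.png',cv2.resize(a,(800,480),interpolation=cv2.INTER_CUBIC))
E
cat >> h.py <<'E'
def to(x,y,z,yawx):
    "shift/turn scaled from current pose to TCP x,y,z with tool x axis at world yaw (deg)"
    o=get_obs();M=R.from_rotvec(o['orientation']).as_matrix()
    d=M.T@(np.array([x,y,z])-o['tcp_pos'])/.2
    cur=np.degrees(np.arctan2(M[1,0],M[0,0]));t=-((yawx-cur+180)%360-180)/90
    print('now',np.round(o['tcp_pos'],4),'yaw',round(cur,1),'move',np.round(d,3),'turn',round(t,4),'t',round(float(o['clock']),2))
E
```

```text
(no output)
```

View pics/c1.png

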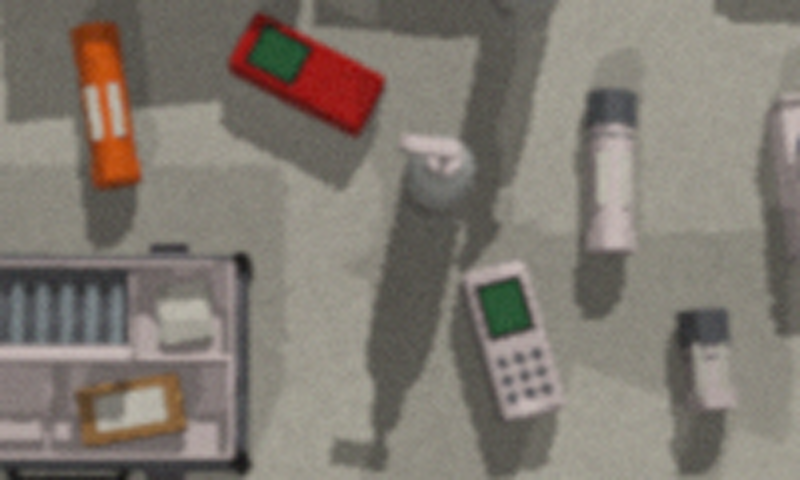

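>>> play_rows --commands '[[[-1,-0.3,-0.3,0,0.13],[-1,-0.6,-0.6,0,0.26],[-1,-0.88,-0.89,0,0.4],[-1,-0.88,-0.89,0,0.4],[-1,-0.88,-0.89,0,0.4],[-1,-0.88,-0.89,0,0.4],[-1,-0.88,-0.89,0,0.4],[-1,-0.88,-0.89,0,0.4]]]'

```text
clock: 1.37
tcp_pos: [0.3212, 0.4172, 0.2318]
orientation: [1.428, 2.798, 0.001]
contact_force: [0.4, 0.0, 0.6]
grip_width: 0.0852
gripper_force: 0.0
```

Run:
```python
from h import *
to(.434,.197,.26,90)
```

```text
now [0.3212 0.4172 0.2318] yaw 125.9 move [-1.222 -0.189 -0.141] turn 0.3991 t 1.37
```

The crop confirms both. The white long canister is at crop (612,170) with its grey cap to the far side, and the white meter is at (510,340) with its screen to the far side.

>>> play_rows --commands '[[[-1,-0.2,-0.03,-0.03,0.1],[-1,-0.4,-0.06,-0.07,0.2],[-1,-0.6,-0.1,-0.1,0.3],[-1,-0.8,-0.14,-0.14,0.4],[-1,-1,-0.19,-0.14,0.4],[-1,-1,-0.19,-0.14,0.4],[-1,-1,-0.19,-0.14,0.4],[-1,-1,-0.19,-0.14,0.4],[-1,-1,-0.19,-0.14,0.4]]]'

```text
clock: 2.12
tcp_pos: [0.4063, 0.2377, 0.2592]
orientation: [-2.213, -2.23, -0.0]
contact_force: [0.6, 0.6, 0.9]
grip_width: 0.0855
gripper_force: 0.0
```

Run:
```python
from h import *
w=grab('wrist','w1.png')
for n,z in(('tray_handle',.089),('case',.068),('swab_box',.09)): print(n,box(w,n,z))
print(proj(w,[.434,.197,.126]),proj(w,[.434,.262,.126]),proj(w,[.434,.132,.126]))
to(.434,.197,.26,90)
```

```text
tray_handle [(0.87, [256, 82, 460, 386], array([0.4388, 0.1996]), array([0.3016, 0.1734]), 88.8)]
case [(0.55, [242, 73, 468, 386], array([0.4386, 0.1956]), array([0.3349, 0.2077]), 88.9)]
swab_box [(0.71, [274, 259, 339, 349], array([0.3938, 0.1475]), array([0.0518, 0.101 ]), 8.4)]
[353.68936635 276.91427476] [356.84904765 198.78714034] [350.22572242 342.68819018]
now [0.4065 0.2367 0.2591] yaw 90.3 move [-0.199  0.136 -0.004] turn 0.0037 t 2.32
```

View pics/w1.png

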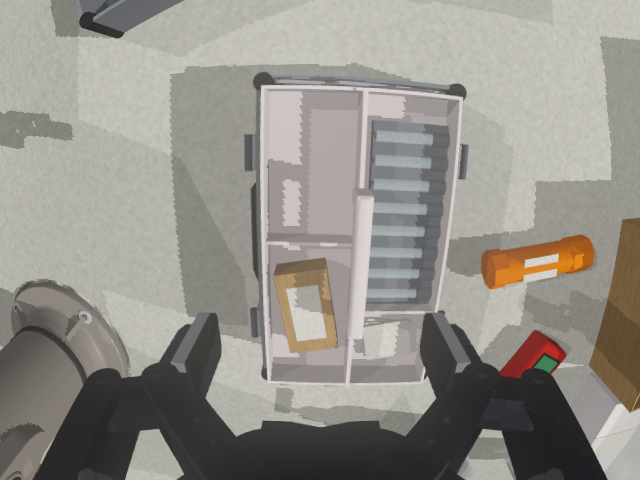

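The wrist view shows the bar from (365,193) to (358,338). The tray rim corners are at about (262,87), (463,97) and (267,383).

Run:
```python
from h import *
w=grab('wrist')
a=at(w,365,193,.126);b=at(w,357.5,338,.126);print(a,b,(a+b)/2,np.linalg.norm(a-b),np.degrees(np.arctan2(*(a-b)[[1,0]]))-90)
for u,v in((262,87),(463,97),(267,383)): print(at(w,u,v,.089))
```

```text
[0.44034809 0.26545613 0.126     ] [0.44026573 0.13589162 0.126     ] [0.44030691 0.20067387 0.126     ] 0.1295645334693959 -0.036419779943429376
[0.35760029 0.3484854  0.089     ]
[0.52899347 0.34624284 0.089     ]
[0.34936639 0.04923609 0.089     ]
```

>>> play_rows --commands '[[[-0.4,-0.1,0.1,0.1,0.015],[-0.4,-0.18,0.168,0.3,0.015],[-0.4,-0.18,0.168,0.45,0.015],[-0.4,-0.18,0.168,0.6,0.015],[-0.4,-0.18,0.168,0.7,0.015],[-0.4,-0.18,0.168,0.77,0.015],[-0.4,-0.18,0.168,0.77,0.015]]]'

```text
clock: 2.95
tcp_pos: [0.4388, 0.1989, 0.1026]
orientation: [-2.243, -2.199, 0.009]
contact_force: [-0.8, -0.4, 0.5]
grip_width: 0.0598
gripper_force: 0.0
```

>>> play_rows --commands '[[[1,0,0,0,0],[1,0,0,0,0],[1,0,0,0,0],[1,0,0,0,0],[1,0,0,0,0],[1,0,0,0,0],[1,0,0,0,0],[1,0,0,0,0]]]' --grip_force 60

```text
clock: 3.62
tcp_pos: [0.4391, 0.2002, 0.1064]
orientation: [-2.241, -2.198, 0.002]
contact_force: [-7.4, 0.7, 10.2]
grip_width: 0.0123
gripper_force: 60.7
```

Run:
```python
from h import *
o=get_obs();print(o['grip_width'],o['gripper_force'],o['contact_force'],o['moment'])
to(.44,.2,.104,89)
q=np.linspace(0,2.269,25)[1:]
# easing
s=np.linspace(0,1,31)[1:];q=2.269*(s*s*(3-2*s))
a=np.radians(15)
print(np.round(np.c_[.105*(np.cos(a)-np.cos(a+q)),-.105*(np.sin(a+q)-np.sin(a))]/.2,3).tolist())
```

```text
0.012251784601930497 60.65201282501221 [-7.40451115  0.68945251 10.20659112] [-0.06376833  1.60402274 -0.00430866]
now [0.4391 0.2002 0.1064] yaw 88.9 move [-0.001  0.005  0.012] turn -0.0013 t 3.62
[[0.001, -0.004], [0.004, -0.015], [0.01, -0.032], [0.018, -0.055], [0.03, -0.083], [0.046, -0.115], [0.066, -0.15], [0.092, -0.186], [0.124, -0.223], [0.161, -0.259], [0.203, -0.292], [0.251, -0.322], [0.303, -0.348], [0.358, -0.368], [0.416, -0.381], [0.475, -0.388], [0.534, -0.388], [0.591, -0.382], [0.646, -0.37], [0.698, -0.353], [0.745, -0.332], [0.787, -0.308], [0.824, -0.283], [0.855, -0.257], [0.881, -0.233], [0.901, -0.211], [0.917, -0.192], [0.928, -0.178], [0.935, -0.168], [0.937, -0.165]]
```

>>> play_rows --commands '[[[1,0,0.001,-0.012,0],[1,0,0.004,-0.023,0],[1,0,0.01,-0.04,0],[1,0,0.018,-0.063,0],[1,0,0.03,-0.091,0],[1,0,0.046,-0.123,0],[1,0,0.066,-0.158,0],[1,0,0.092,-0.194,0],[1,0,0.124,-0.231,0],[1,0,0.161,-0.267,0],[1,0,0.203,-0.3,0],[1,0,0.251,-0.33,0]]]'

```text
clock: 4.62
tcp_pos: [0.4904, 0.1991, 0.1718]
orientation: [-2.242, -2.199, 0.001]
contact_force: [-2.0, 3.4, -5.2]
grip_width: 0.0121
gripper_force: 58.8
```

Run:
```python
from h import *
o=get_obs();print(o['grip_width'],o['gripper_force'],o['contact_force'],o['moment'],o['orientation'])
to(.4388+.0502,.2,.1026+.066,89)
```

```text
0.012112961784768762 58.799418210983276 [-2.01759583  3.35112592 -5.17055293] [ 0.60224457  0.52809512 -0.01583327] [-2.24195098e+00 -2.19876612e+00  1.02935866e-03]
now [0.4904 0.1991 0.1718] yaw 88.9 move [ 0.004 -0.007  0.016] turn -0.0013 t 4.62
```

>>> play_rows --commands '[[[1,0,0.052,-0.026,0],[1,0,0.107,-0.046,0],[1,0,0.165,-0.059,0],[1,0,0.224,-0.066,0],[1,0,0.283,-0.066,0],[1,0,0.34,-0.06,0],[1,0,0.395,-0.048,0],[1,0,0.447,-0.031,0],[1,0,0.494,-0.01,0],[1,0,0.536,0.014,0],[1,0,0.573,0.039,0],[1,0,0.604,0.065,0]]]'

```text
clock: 5.62
tcp_pos: [0.6115, 0.1966, 0.157]
orientation: [-2.242, -2.198, 0.003]
contact_force: [-4.8, 2.6, -9.7]
grip_width: 0.0127
gripper_force: 59.0
```

>>> play_rows --commands '[[[1,0,0.026,0.024,0],[1,0,0.046,0.046,0],[1,0,0.062,0.065,0],[1,0,0.073,0.079,0],[1,0,0.08,0.089,0],[1,0,0.083,0.096,0],[1,0,0.083,0.1,0],[1,0,0.083,0.1,0]]]'

```text
clock: 6.28
tcp_pos: [0.6267, 0.1963, 0.1395]
orientation: [-2.24, -2.197, 0.004]
contact_force: [-14.7, 2.3, 8.8]
grip_width: 0.0127
gripper_force: 61.5
```

Run:
```python
from h import *
o=get_obs();print(o['grip_width'],o['gripper_force'],o['contact_force'],o['moment'],o['orientation'])
to(.4391+.187,.2,.1064+.033,89)
```

```text
0.012695223355488332 61.469430327415466 [-14.67451179   2.31888688   8.84283487] [ 0.49774504  2.93142976 -0.07308597] [-2.24036304 -2.19681004  0.00393513]
now [0.6267 0.1963 0.1395] yaw 88.9 move [ 0.018 -0.003  0.001] turn -0.0014 t 6.28
```

>>> play_rows --commands '[[[-0.2,0,0,0,0],[-0.2,0,0,0,0],[-0.2,0,0,0,0],[-0.2,0,0,0,0],[-0.2,0,0,-0.1,0],[-0.2,0,0,-0.3,0],[-0.2,0,0,-0.5,0],[-0.2,0,0,-0.65,0],[-0.5,0,0,-0.65,0]]]'

```text
clock: 7.03
tcp_pos: [0.6327, 0.1957, 0.2764]
orientation: [2.241, 2.193, 0.019]
contact_force: [1.5, 0.1, 0.2]
grip_width: 0.062
gripper_force: 0.0
```

Run:
```python
from h import *
o=get_obs();print(o['joints'],o['contact_force'])
t=grab('top')
for n,z in(('tray_handle',.122),('case',.068),('cold_brick',.032),('meter',.041)): print(n,box(t,n,z,2))
to(.446,-.2,.27,193.9)
```

```text
[-0.73074394  0.44094129  0.47511192  1.57195097 -0.21433159  1.16735939
 -0.23412883] [1.45262498 0.08220335 0.15621741]
tray_handle [(0.62, [206, 199, 298, 253], array([0.6245, 0.1951]), array([0.3009, 0.1792]), 89.0), (0.41, [458, 265, 502, 298], array([ 0.411 , -0.5801]), array([0.1512, 0.1249]), 85.5)]
case [(0.71, [206, 200, 300, 311], array([0.5268, 0.1999]), array([0.3327, 0.3978]), 89.3)]
cold_brick []
meter [(0.91, [355, 257, 381, 294], array([ 0.4498, -0.1997]), array([0.1406, 0.0641]), 13.7), (0.72, [300, 195, 336, 222], array([ 0.7016, -0.0186]), array([0.1377, 0.0612]), 61.6)]
now [0.6276 0.1956 0.2667] yaw 88.8 move [-1.996 -0.868 -0.012] turn -1.1674 t 7.28
```

>>> play_rows --commands '[[[-0.9,-0.12,-0.05,-0.02,-0.07],[-0.9,-0.24,-0.1,-0.02,-0.14],[-0.9,-0.37,-0.16,-0.02,-0.21],[-0.9,-0.5,-0.22,-0.02,-0.28],[-0.9,-0.63,-0.27,-0.02,-0.35],[-0.9,-0.76,-0.33,-0.02,-0.42],[-0.9,-0.88,-0.38,-0.02,-0.49],[-0.9,-1,-0.43,-0.02,-0.58],[-0.9,-1,-0.43,-0.02,-0.58]]]'

```text
clock: 8.03
tcp_pos: [0.5355, -0.0085, 0.2712]
orientation: [-1.048, -2.959, 0.005]
contact_force: [0.3, 0.2, -0.7]
grip_width: 0.0811
gripper_force: 0.0
```

Run:
```python
from h import *
to(.44,-.203,.24,193.9)
```

```text
now [ 0.5355 -0.0085  0.2712] yaw 141.0 move [-0.241 -1.056  0.16 ] turn -0.5879 t 8.03
```

>>> play_rows --commands '[[[-1,-0.04,-0.14,0.02,-0.07],[-1,-0.08,-0.28,0.04,-0.14],[-1,-0.12,-0.42,0.06,-0.21],[-1,-0.15,-0.56,0.08,-0.28],[-1,-0.18,-0.7,0.1,-0.35],[-1,-0.21,-0.84,0.12,-0.42],[-1,-0.24,-0.95,0.14,-0.49],[-1,-0.24,-1,0.16,-0.56],[-1,-0.24,-1,0.16,-0.59],[-1,-0.24,-1,0.16,-0.59]]]'

```text
clock: 8.87
tcp_pos: [0.4487, -0.1885, 0.239]
orientation: [0.385, -3.115, -0.001]
contact_force: [-0.1, 0.5, 0.0]
grip_width: 0.0857
gripper_force: 0.0
```

Run:
```python
from h import *
w=grab('wrist','w2.png')
print(box(w,'meter',.041,2),proj(w,[.449,-.2,.041]),w['o']['joints'])
to(.449,-.2,.024,193.9)
```

```text
[(0.85, [356, 374, 425, 437], array([ 0.6735, -0.0406]), array([0.1068, 0.0789]), 75.4), (0.72, [270, 133, 338, 272], array([ 0.4511, -0.2017]), array([0.1385, 0.0599]), 14.6)] [307.62718845 206.05184552] [-0.07584048  0.15707786  0.38798181  2.00396208 -0.07008447  0.99567143
  2.16294658]
now [ 0.4497 -0.1876  0.2396] yaw -166.0 move [ 0.017 -0.06   1.078] turn 0.0015 t 8.97
```

View pics/w2.png

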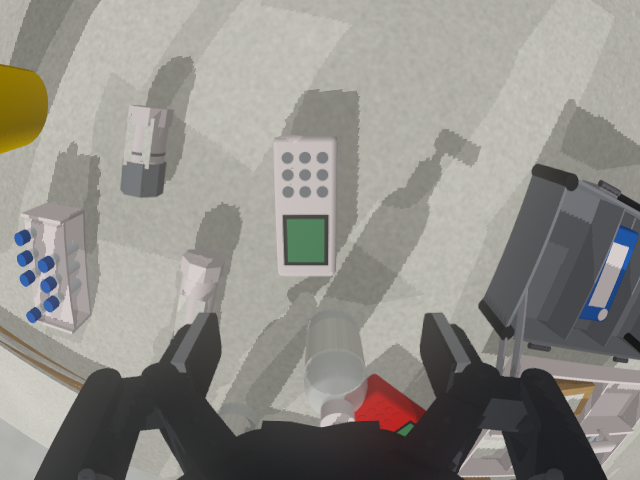

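The meter lies at (305,205), in line with the earlier measurement. The case is open at the right with the blue brick in the middle bay, and the tray rests back.

>>> play_rows --commands '[[[-1,0.012,-0.065,0.1,0],[-1,0.012,-0.065,0.25,0],[-1,0.012,-0.065,0.4,0],[-1,0.012,-0.065,0.55,0],[-1,0.012,-0.065,0.7,0],[-1,0.012,-0.065,0.82,0],[-1,0.012,-0.065,0.9,0],[-1,0.012,-0.065,0.9,0]]]'

```text
clock: 9.63
tcp_pos: [0.4488, -0.1996, 0.0571]
orientation: [0.386, -3.112, -0.004]
contact_force: [-0.7, -0.9, 0.5]
grip_width: 0.0854
gripper_force: 0.0
```

Run:
```python
from h import *
to(.4505,-.2008,.008,194.2)
```

```text
now [ 0.4488 -0.1996  0.0571] yaw -165.9 move [-0.008 -0.008  0.245] turn -0.0006 t 9.63
```

>>> play_rows --commands '[[[-1,-0.008,-0.008,0.1,0],[-1,-0.008,-0.008,0.2,0],[-1,-0.008,-0.008,0.24,0],[-1,-0.008,-0.008,0.24,0],[1,-0.008,-0.008,0.24,0],[1,-0.008,-0.008,0.24,0],[1,-0.008,-0.008,0.24,0],[1,-0.008,-0.008,0.24,0],[1,-0.008,-0.008,0.24,0],[1,-0.008,-0.008,0.24,0],[1,-0.008,-0.008,0.24,0]]]' --grip_force 50

```text
clock: 10.55
tcp_pos: [0.4535, -0.2027, 0.0137]
orientation: [-0.386, 3.116, -0.001]
contact_force: [-0.3, 0.5, 6.9]
grip_width: 0.059
gripper_force: 54.8
```

>>> play_rows --commands '[[[1,0,0,-0.05,0],[1,0,0,-0.15,0],[1,0,0,-0.3,0],[1,0,0,-0.45,0],[1,0,0,-0.6,0],[1,0,0,-0.75,0],[1,0,0,-0.9,0],[1,0,0,-1,0],[1,0,0,-1,0]]]'

```text
clock: 11.3
tcp_pos: [0.4545, -0.2034, 0.2172]
orientation: [-0.385, 3.11, -0.004]
contact_force: [1.0, -0.5, -4.6]
grip_width: 0.059
gripper_force: 55.7
```

Run:
```python
from h import *
t=grab('top');o=get_obs();print(o['joints'],o['contact_force'],o['grip_width'])
c,a=np.array([.439,.2005]),np.radians(-1.2);M=np.array([[np.cos(a),-np.sin(a)],[np.sin(a),np.cos(a)]])
for y in(.105,-.105): print('bay',c+M@[0,y])
# dark rim corner check: print projected case corners in top view
for x,y in((-.094,-.161),(-.094,.161),(.094,-.161),(.094,.161)): print(proj(t,[*(c+M@[x,y]),.068]))
b=c+M@[0,-.105]
to(b[0],b[1],.21,178.8)
```

```text
[-0.06285545  0.20348592  0.41278888  2.01668728 -0.10229325  0.93584063
  2.22005688] [-0.17777448  0.25764456 -4.42531395] 0.059016483478351915
bay [0.44119895 0.30547697]
bay [0.43680105 0.09552303]
[300.31873889 306.34872329]
[207.95717419 306.1654405 ]
[300.86025574 253.21991209]
[210.58211206 252.93945822]
now [ 0.4535 -0.2028  0.2147] yaw -165.9 move [-0.283  1.467  0.022] turn 0.1703 t 11.35
```

>>> play_rows --commands '[[[1,-0.02,0.08,0,0.02],[1,-0.05,0.22,0,0.05],[1,-0.08,0.4,0,0.08],[1,-0.11,0.57,0,0.11],[1,-0.15,0.74,0,0.14],[1,-0.18,0.88,0,0.17],[1,-0.19,1,0,0.17],[1,-0.19,1,0,0.17]]]'

```text
clock: 12.02
tcp_pos: [0.4385, 0.0058, 0.2108]
orientation: [-0.021, -3.138, -0.002]
contact_force: [-0.4, -0.6, -3.0]
grip_width: 0.059
gripper_force: 55.6
```

Run:
```python
from h import *
to(.436,.1005,.12,178.8)
w=grab('wrist','w3.png')
```

```text
now [0.4385 0.0058 0.2108] yaw 179.2 move [0.017 0.473 0.455] turn 0.005 t 12.02
```

View pics/w3.png

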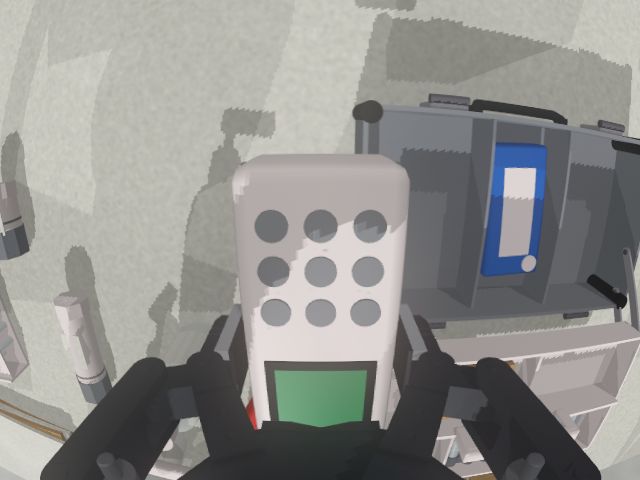

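The meter is held screen up at about (320,280). The right bay is at (420,210), the brick at (518,205) and the near case corner at (365,108). I'll check the case pose against this picture.

Run:
```python
from h import *
w=grab('wrist');p=w['pixels']
c,a=np.array([.439,.2005]),np.radians(-1.2);M=np.array([[np.cos(a),-np.sin(a)],[np.sin(a),np.cos(a)]])
im=p[:,:,::-1].copy()
def P(x,y,z): return tuple(int(round(v)) for v in proj(w,[*(c+M@[x,y]),z]))
for L,col in(([(-.094,-.161,.068),(-.094,.161,.068),(.094,.161,.068),(.094,-.161,.068)],(0,0,255)),([(-.09,-.0435,.052),(.09,-.0435,.052)],(0,255,0)),([(-.09,.0435,.052),(.09,.0435,.052)],(0,255,0)),([(-.09,-.157,.004),(-.09,-.045,.004),(.09,-.045,.004),(.09,-.157,.004)],(0,255,255))):
    for i in range(len(L)-(len(L)==2)): cv2.line(im,P(*L[i]),P(*L[(i+1)%len(L)]),col,1)
cv2.imwrite('pics/w3o.png',cv2.resize(im[80:400,320:640],(600,600),interpolation=cv2.INTER_NEAREST))
```

```text
(no output)
```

View pics/w3o.png

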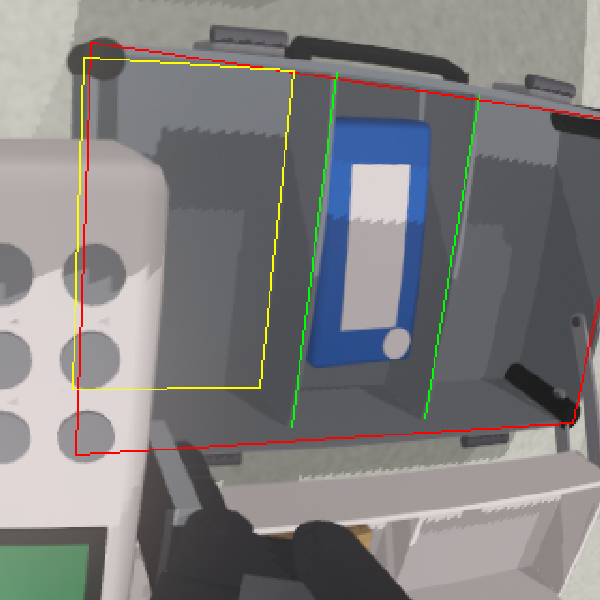

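Case model overlays the picture well (within about 3 mm). Lower the meter into the right bay.

>>> play_rows --commands '[[[1,0.01,0.1,0,0.005],[1,0.02,0.25,0,0.005],[1,0.027,0.4,0,0.005],[1,0.027,0.473,0,0.005],[1,0.027,0.473,0.1,0.005],[1,0.027,0.473,0.25,0.005],[1,0.027,0.473,0.4,0.005],[1,0.027,0.473,0.5,0.005],[1,0.027,0.473,0.5,0.005]]]'

```text
clock: 12.87
tcp_pos: [0.4338, 0.0928, 0.1083]
orientation: [-0.047, -3.133, 0.007]
contact_force: [-1.2, -0.4, -3.4]
grip_width: 0.0591
gripper_force: 55.9
```

Run:
```python
from h import *
to(.434,.1005,.018,178.8)
```

```text
now [0.4338 0.0928 0.1083] yaw 178.3 move [-0.003  0.04   0.452] turn -0.0058 t 12.87
```

>>> play_rows --commands '[[[1,0,0.04,0.05,-0.006],[1,0,0.04,0.15,-0.006],[1,0,0.04,0.25,-0.006],[1,0,0.04,0.33,-0.006],[1,0,0.04,0.38,-0.006],[1,0,0.04,0.41,-0.006],[1,0,0.04,0.42,-0.006],[1,0,0.04,0.42,-0.006]]]'

```text
clock: 13.53
tcp_pos: [0.4378, 0.1036, 0.0286]
orientation: [0.03, 3.141, 0.0]
contact_force: [0.3, 0.1, -3.3]
grip_width: 0.0591
gripper_force: 56.0
```

Run:
```python
from h import *
to(.434,.1005,.018,178.8);o=get_obs();print(o['contact_force'],o['moment'])
```

```text
now [0.4378 0.1036 0.0286] yaw 178.9 move [ 0.019 -0.016  0.053] turn 0.0014 t 13.53
[ 0.30975261  0.05399979 -3.31370193] [ 0.02289208  0.04345388 -0.00150932]
```

>>> play_rows --commands '[[[1,0.015,-0.016,0.015,0],[1,0.015,-0.016,0.03,0],[1,0.015,-0.016,0.04,0],[1,0.015,-0.016,0.048,0],[1,0.015,-0.016,0.054,0],[1,0.015,-0.016,0.058,0],[1,0.015,-0.016,0.058,0]]]'

```text
clock: 14.12
tcp_pos: [0.4344, 0.1004, 0.0177]
orientation: [-0.029, -3.141, -0.001]
contact_force: [-3.9, -0.3, 14.6]
grip_width: 0.0592
gripper_force: 58.2
```

Run:
```python
from h import *
to(.434,.1005,.018,178.8);o=get_obs();print(o['contact_force'],o['moment'])
```

```text
now [0.4344 0.1004 0.0177] yaw 178.9 move [ 0.002  0.001 -0.002] turn 0.0014 t 14.12
[-3.94011081 -0.25230001 14.64168544] [-0.4759752   0.79994197 -0.03169553]
```

>>> play_rows --commands '[[[-0.6,0,0,0,0],[-0.6,0,0,0,0],[-0.6,0,0,0,0],[-0.6,0,0,0,0],[-0.6,0,0,-0.1,0],[-0.6,0,0,-0.25,0],[-0.6,0,0,-0.45,0],[-0.6,0,0,-0.65,0],[-0.6,0,0,-0.85,0],[-0.6,0,0,-1,0],[-0.6,0,0,-1,0]]]'

```text
clock: 15.03
tcp_pos: [0.4377, 0.1011, 0.2225]
orientation: [0.03, 3.132, 0.007]
contact_force: [0.9, 0.5, -0.4]
grip_width: 0.0685
gripper_force: 0.0
```

Run:
```python
from h import *
o=get_obs();print(o['contact_force'],o['joints'])
w=grab('wrist','w4.png');print(box(w,'meter',.045,2))
s=grab('top');print(box(s,'canister',.022,2))
to(.605,-.301,.26,177.5)
```

```text
[ 0.93375984  0.47457297 -0.3828884 ] [-0.56213411  0.10082674  0.21168874  2.09943558 -0.02719157  0.93313342
  1.21580449]
[(0.81, [230, 385, 262, 433], array([0.6775, 0.0116]), array([0.0761, 0.0328]), 10.0), (0.67, [282, 129, 353, 273], array([0.4319, 0.101 ]), array([0.0599, 0.1389]), 88.7)]
[(0.91, [384, 212, 400, 257], array([ 0.6097, -0.3007]), array([0.045 , 0.1568]), 87.3), (0.63, [255, 195, 267, 199], array([0.7501, 0.1791]), array([0.0378, 0.0156]), 89.1)]
now [0.4334 0.0999 0.2156] yaw 178.9 move [-0.895 -1.988 -0.222] turn 0.0158 t 15.23
```

View pics/w4.png

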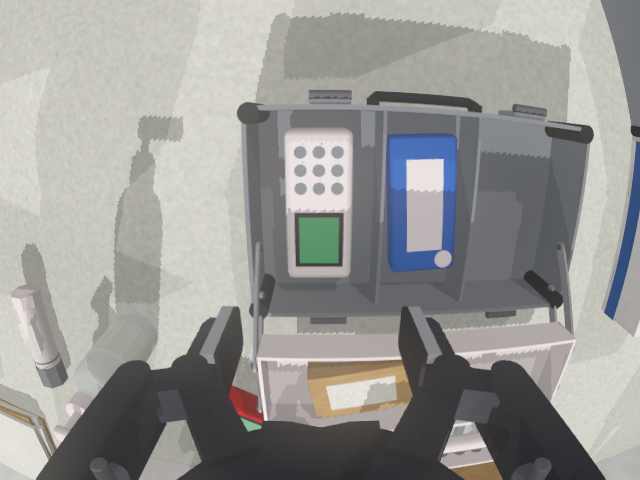

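The meter lies flat in the right bay at (318,205), screen up. The brick is still in the middle bay at (422,205), the swab box is in the tray, and the left bay is empty at (512,215). Next is the canister.

>>> play_rows --commands '[[[-0.8,-0.03,-0.05,-0.12,0],[-0.9,-0.1,-0.2,-0.22,0],[-1,-0.19,-0.4,-0.25,0],[-1,-0.28,-0.6,-0.25,0],[-1,-0.37,-0.8,-0.25,0],[-1,-0.45,-1,-0.25,0.015],[-1,-0.45,-1,-0.25,0.015]]]'

```text
clock: 15.82
tcp_pos: [0.5207, -0.1088, 0.2651]
orientation: [-0.081, -3.139, 0.007]
contact_force: [0.4, 0.6, 0.6]
grip_width: 0.0853
gripper_force: 0.0
```

>>> play_rows --commands '[[[-1,-0.06,-0.18,0,0],[-1,-0.15,-0.4,0,0],[-1,-0.24,-0.6,0,0],[-1,-0.35,-0.8,0,0],[-1,-0.43,-0.97,0,0],[-1,-0.43,-0.97,0,0],[-1,-0.43,-0.97,0,0]]]'

```text
clock: 16.4
tcp_pos: [0.597, -0.3025, 0.2637]
orientation: [-0.074, -3.136, 0.002]
contact_force: [-0.2, -0.8, -0.3]
grip_width: 0.0855
gripper_force: 0.0
```

Run:
```python
from h import *
w=grab('wrist','w5.png');print(box(w,'canister',.022,2),w['o']['joints'])
print(proj(w,[.61,-.301,.044]),proj(w,[.685,-.304,.044]),proj(w,[.535,-.297,.044]))
to(.61,-.301,.07,177.3)
```

```text
[(0.97, [302, 141, 348, 282], array([ 0.6136, -0.2995]), array([0.0455, 0.1588]), 87.1), (0.2, [575, 1, 640, 307], array([0.5578, 0.1001]), array([0.4662, 0.1555]), 7.6)] [ 0.04711338  0.47334947  0.47173888  1.55475746 -0.22303772  1.17149467
  2.08535808]
[322.15594865 216.56077151] [322.52335331 284.06905063] [322.73025613 141.88953167]
now [ 0.5975 -0.298   0.2644] yaw 177.6 move [-0.067 -0.014  0.972] turn 0.0028 t 16.5
```

View pics/w5.png

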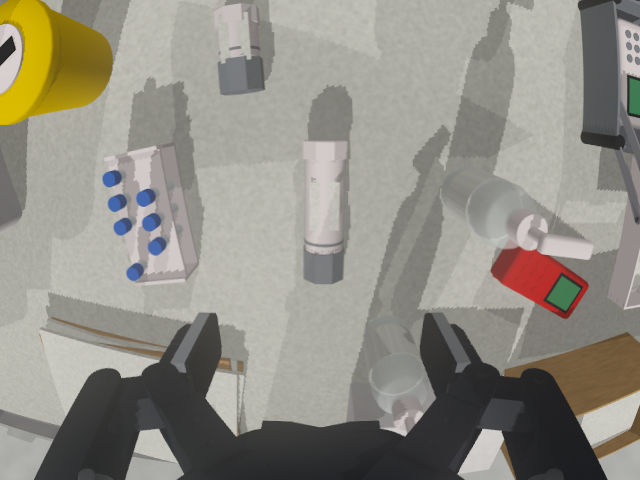

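The white long canister with the grey cap is at (324,210), matching (0.611, −0.300). Descending onto it.

>>> play_rows --commands '[[[-1,-0.03,-0.01,0.1,0],[-1,-0.068,-0.01,0.25,0],[-1,-0.068,-0.01,0.4,0],[-1,-0.068,-0.01,0.6,0],[-1,-0.068,-0.01,0.78,0],[-1,-0.068,-0.01,0.9,0],[-1,-0.068,-0.01,0.97,0],[-1,-0.068,-0.01,0.97,0]]]'

```text
clock: 17.17
tcp_pos: [0.6097, -0.2981, 0.0691]
orientation: [-0.063, -3.135, -0.005]
contact_force: [-0.1, 0.5, 0.8]
grip_width: 0.0857
gripper_force: 0.0
```

Run:
```python
from h import *
to(.611,-.300,.012,177.2)
```

```text
now [ 0.6097 -0.2981  0.0691] yaw 177.7 move [-0.009 -0.01   0.285] turn 0.0055 t 17.17
```

>>> play_rows --commands '[[[-1,-0.009,-0.01,0.1,0.005],[-1,-0.009,-0.01,0.2,0.005],[-1,-0.009,-0.01,0.28,0.005],[-1,-0.009,-0.01,0.28,0.005],[1,-0.009,-0.01,0.28,0.005],[1,-0.009,-0.01,0.28,0.005],[1,-0.009,-0.01,0.28,0.005],[1,-0.009,-0.01,0.28,0.005],[1,-0.009,-0.01,0.28,0.005],[1,-0.009,-0.01,0.28,0.005],[1,-0.009,-0.01,0.28,0.005],[1,-0.009,-0.01,0.28,0.005]]]' --grip_force 50

```text
clock: 18.17
tcp_pos: [0.6146, -0.3035, 0.0185]
orientation: [0.078, 3.138, -0.0]
contact_force: [-0.5, 1.0, 5.9]
grip_width: 0.04
gripper_force: 50.1
```

Run:
```python
from h import *
to(.611,-.300,.012,177.2);o=get_obs();print(o['contact_force'],o['grip_width'],o['gripper_force'])
```

```text
now [ 0.6146 -0.3035  0.0185] yaw 177.1 move [0.019 0.017 0.033] turn -0.0007 t 18.17
[-0.51609775  1.02207223  5.94092336] 0.04004188583456423 50.1489132642746
```

>>> play_rows --commands '[[[1,0,0,-0.05,0],[1,0,0,-0.15,0],[1,0,0,-0.3,0],[1,0,0,-0.45,0],[1,0.1,0,-0.65,0],[1,0.25,0,-0.85,0],[1,0.4,0,-1,0],[1,0.55,0,-1,0],[1,0.7,0,-1,0],[1,0.7,0,-1,0]]]'

```text
clock: 19.0
tcp_pos: [0.4663, -0.2976, 0.2178]
orientation: [-0.088, -3.138, -0.003]
contact_force: [-1.2, -0.1, -3.5]
grip_width: 0.0402
gripper_force: 51.4
```

Run:
```python
from h import *
to(.434,.3,.24,178.8);o=get_obs();print(o['contact_force'],o['grip_width'],o['gripper_force'],o['joints'])
```

```text
now [ 0.4663 -0.2976  0.2178] yaw 176.8 move [ 0.33   2.974 -0.105] turn -0.0226 t 19.0
[-1.15092948 -0.07492621 -3.49465725] 0.040197011127539206 51.41925036907196 [ 0.05315546  0.31412623  0.4984322   1.88838338 -0.17844202  0.98570503
  2.14495463]
```

>>> play_rows --commands '[[[1,0.02,0.1,-0.05,0],[1,0.04,0.27,-0.1,0],[1,0.07,0.45,-0.1,0],[1,0.09,0.63,-0.1,0],[1,0.1,0.81,-0.1,-0.01],[1,0.11,1,-0.1,-0.01]]]'

```text
clock: 19.5
tcp_pos: [0.4609, -0.0945, 0.2373]
orientation: [0.055, 3.141, 0.0]
contact_force: [1.7, 0.6, -2.9]
grip_width: 0.0399
gripper_force: 51.6
```

>>> play_rows --commands '[[[1,0.02,0.18,0,0],[1,0.04,0.36,0,0],[1,0.07,0.54,0,0],[1,0.09,0.7,0,0],[1,0.1,0.85,0,0],[1,0.11,0.97,0,0],[1,0.11,1,0,0]]]'

```text
clock: 20.08
tcp_pos: [0.4458, 0.1095, 0.2371]
orientation: [0.045, 3.141, 0.003]
contact_force: [0.2, -0.1, -3.0]
grip_width: 0.0401
gripper_force: 51.6
```

Run:
```python
from h import *
to(.433,.3005,.16,178.8);o=get_obs();print(o['contact_force'],o['grip_width'],o['gripper_force'])
```

```text
now [0.4458 0.1095 0.2371] yaw 178.3 move [0.092 0.952 0.387] turn -0.0051 t 20.08
[ 0.18748573 -0.05449573 -3.00458336] 0.0401310635353393 51.62104547023773
```

>>> play_rows --commands '[[[1,0.01,0.1,0,0],[1,0.02,0.27,0,0],[1,0.04,0.45,0,-0.005],[1,0.057,0.63,0,-0.005],[1,0.057,0.8,0,-0.005],[1,0.057,0.9,0.05,-0.005],[1,0.057,0.952,0.15,-0.005],[1,0.057,0.952,0.3,-0.005],[1,0.057,0.952,0.45,-0.005],[1,0.057,0.952,0.6,-0.005],[1,0.057,0.952,0.6,-0.005],[1,0.057,0.952,0.6,-0.005]]]'

```text
clock: 21.08
tcp_pos: [0.4411, 0.2944, 0.1161]
orientation: [-0.043, -3.139, 0.004]
contact_force: [-0.1, 0.1, -1.9]
grip_width: 0.0399
gripper_force: 52.0
```

Run:
```python
from h import *
w=grab('wrist','w6.png')
to(.440,.3010,.023,178.8);o=get_obs();print(o['contact_force'],o['grip_width'],o['gripper_force'])
```

```text
now [0.4423 0.2955 0.1177] yaw 178.4 move [0.013 0.027 0.473] turn -0.0041 t 21.13
[-0.08454485 -0.17916956 -2.78401151] 0.03963438910385209 51.9668573141098
```

View pics/w6.png

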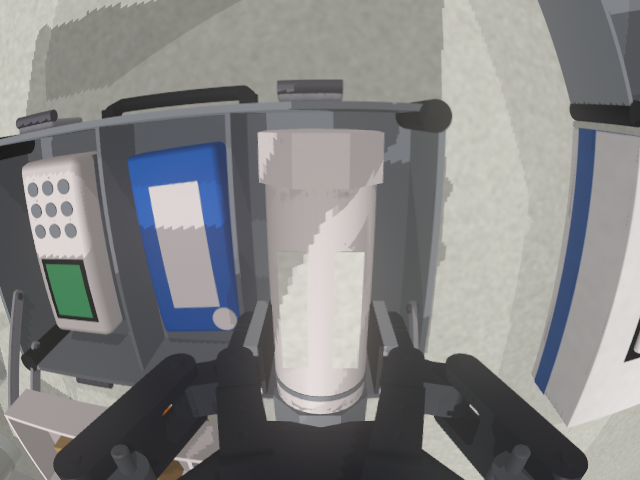

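The canister (320,270) hangs level over the left bay, clear of the divider at (240,200) and the end wall at (430,200). Lowering it now.

>>> play_rows --commands '[[[1,0.01,0.025,0.05,-0.004],[1,0.01,0.025,0.15,-0.004],[1,0.01,0.025,0.25,-0.004],[1,0.01,0.025,0.33,-0.004],[1,0.01,0.025,0.38,-0.004],[1,0.01,0.025,0.41,-0.004],[1,0.01,0.025,0.42,-0.004],[1,0.01,0.025,0.42,-0.004]]]'

```text
clock: 21.8
tcp_pos: [0.4403, 0.3013, 0.0331]
orientation: [0.032, 3.141, 0.001]
contact_force: [0.6, 0.2, -2.5]
grip_width: 0.0398
gripper_force: 52.2
```

Run:
```python
from h import *
to(.440,.3010,.0225,178.8);o=get_obs();print(o['contact_force'],o['grip_width'],o['gripper_force'])
```

```text
now [0.4403 0.3013 0.0331] yaw 178.8 move [ 0.001 -0.001  0.053] turn 0.0005 t 21.8
[ 0.59434595  0.1549413  -2.48202986] 0.03977843583517946 52.217339873313904
```

>>> play_rows --commands '[[[1,0,0,0.015,0],[1,0,0,0.03,0],[1,0,0,0.04,0],[1,0,0,0.048,0],[1,0,0,0.053,0],[1,0,0,0.055,0],[1,0,0,0.055,0]]]'

```text
clock: 22.38
tcp_pos: [0.4399, 0.3009, 0.0224]
orientation: [-0.032, -3.141, -0.0]
contact_force: [-2.1, -0.9, 7.2]
grip_width: 0.0402
gripper_force: 53.2
```

Run:
```python
from h import *
to(.440,.3010,.0225,178.8);o=get_obs();print(o['contact_force'],o['grip_width'],o['gripper_force'])
```

```text
now [0.4399 0.3009 0.0224] yaw 178.8 move [-0.001  0.001 -0.   ] turn 0.0005 t 22.38
[-2.12097922 -0.90811206  7.17096552] 0.04020496387171979 53.2302063703537
```

>>> play_rows --commands '[[[-0.4,0,0,0,0],[-0.4,0,0,0,0],[-0.4,0,0,0,0],[-0.4,0,0,0,0],[-0.4,0,0,-0.08,0],[-0.4,0,0,-0.2,0],[-0.4,0,0,-0.4,0],[-0.4,0,0,-0.6,0],[-0.4,0,0,-0.8,0],[-0.4,0,0,-1,0],[-0.4,0,0,-1,0]]]'

```text
clock: 23.3
tcp_pos: [0.4435, 0.3035, 0.2298]
orientation: [0.033, 3.131, 0.014]
contact_force: [0.5, 0.2, -0.4]
grip_width: 0.0596
gripper_force: 0.0
```

Run:
```python
from h import *
w=grab('wrist','w7.png')
for n,z in(('canister',.026),('meter',.045),('cold_brick',.032)): print(n,box(w,n,z,2))
t=grab('top');print(box(t,'tray_handle',.122))
to(.6265,.1965,.26,89);print(get_obs()['joints'])
```

```text
canister [(0.86, [290, 119, 343, 277], array([0.4406, 0.3013]), array([0.0459, 0.16  ]), 88.2), (0.7, [42, 87, 389, 465], array([0.5903, 0.1595]), array([0.4252, 0.5203]), 88.6)]
meter [(0.77, [59, 357, 84, 406], array([ 0.6712, -0.0451]), array([0.0482, 0.0812]), 63.6), (0.71, [86, 135, 166, 267], array([0.4323, 0.1105]), array([0.075, 0.14 ]), 89.2)]
cold_brick [(0.66, [170, 127, 250, 265], array([0.4352, 0.2045]), array([0.1349, 0.0702]), 2.9), (0.24, [40, 87, 393, 462], array([0.5861, 0.1607]), array([0.4243, 0.5118]), 88.8)]
[(0.96, [212, 199, 295, 254], array([0.6228, 0.1968]), array([0.3047, 0.1825]), 89.1)]
now [0.439  0.3002 0.22  ] yaw 178.8 move [-0.947 -0.5   -0.201] turn 0.9983 t 23.6
[-0.79132388  0.25489077  0.08816781  1.91249744 -0.02669472  0.97851022
  0.85969627]
```

View pics/w7.png

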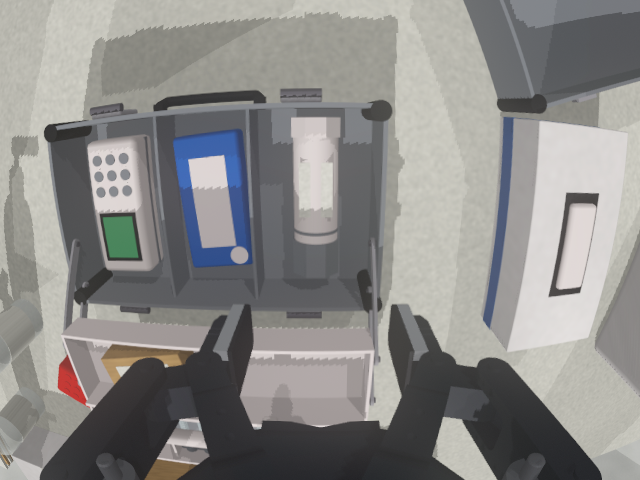

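Everything sits flat: the meter at (122,205), the brick at (212,200) and the canister at (317,180, with its cap in shade). Back to the tray bar.

>>> play_rows --commands '[[[-0.3,-0.02,-0.01,-0.1,0.07],[-0.3,-0.1,-0.05,-0.2,0.14],[-0.3,-0.2,-0.1,-0.2,0.22],[-0.3,-0.3,-0.16,-0.2,0.3],[-0.3,-0.4,-0.22,-0.2,0.38],[-0.3,-0.5,-0.27,-0.2,0.46],[-0.3,-0.6,-0.32,-0.2,0.54],[-0.3,-0.7,-0.37,-0.2,0.62],[-0.3,-0.8,-0.42,-0.2,0.7],[-0.3,-0.9,-0.47,-0.2,0.78],[-0.3,-0.945,-0.5,-0.2,0.86],[-0.3,-0.945,-0.5,-0.2,0.94]]]'

```text
clock: 24.6
tcp_pos: [0.6284, 0.1939, 0.2597]
orientation: [2.141, 2.297, -0.005]
contact_force: [-0.2, -0.3, -1.3]
grip_width: 0.0554
gripper_force: 0.0
```

>>> play_rows --commands '[[[-0.3,0,0,0,0.058],[-0.3,0,0,0,0.058],[-0.3,0,0,0,0.058]]]'

```text
clock: 24.85
tcp_pos: [0.6262, 0.1971, 0.2601]
orientation: [-2.229, -2.213, 0.004]
contact_force: [0.3, -0.4, 0.1]
grip_width: 0.0556
gripper_force: 0.0
```

Run:
```python
from h import *
w=grab('wrist');print(box(w,'tray_handle',.122))
to(.6265,.1965,.1385,88.8)
```

```text
[(0.93, [209, 35, 433, 380], array([0.6265, 0.1946]), array([0.304 , 0.1737]), 89.1)]
now [0.6264 0.1971 0.2608] yaw 89.6 move [-0.003  0.001  0.612] turn 0.0086 t 24.95
```

>>> play_rows --commands '[[[-0.3,0,0,0.1,0.008],[-0.3,0,0,0.25,0.008],[-0.3,0,0,0.4,0.008],[-0.3,0,0,0.52,0.008],[-0.3,0,0,0.59,0.008],[-0.3,0,0,0.59,0.008]]]'

```text
clock: 25.45
tcp_pos: [0.6241, 0.1966, 0.1398]
orientation: [-2.242, -2.196, 0.01]
contact_force: [-0.6, 0.5, -0.3]
grip_width: 0.0556
gripper_force: 0.0
```

>>> play_rows --commands '[[[1,0,0,0,0],[1,0,0,0,0],[1,0,0,0,0],[1,0,0,0,0],[1,0,0,0,0],[1,0,0,0,0],[1,0,0,0,0],[1,0,0,0,0]]]' --grip_force 60

```text
clock: 26.12
tcp_pos: [0.6266, 0.1973, 0.1455]
orientation: [-2.246, -2.196, -0.001]
contact_force: [-5.3, -0.9, 5.9]
grip_width: 0.0122
gripper_force: 59.8
```

Run:
```python
from h import *
o=get_obs();print(o['contact_force'],o['grip_width'],o['gripper_force'])
to(.6265,.1965,.1395,88.8)
s=np.linspace(0,1,33)[1:];q=2.269*(1-s*s*(3-2*s))
a=np.radians(15)
X=np.c_[.105*(np.cos(a)-np.cos(a+q))-.187,-.105*(np.sin(a+q)-np.sin(a))+.033]/.2
b=np.zeros(2)
for i in(0,12,24):
    print(np.round(X[i:i+12]-b,3).tolist()); b=X[min(i+11,31)]
```

```text
[-5.29481964 -0.8554671   5.88252625] 0.012210988578187006 59.79873776435852
now [0.6266 0.1973 0.1455] yaw 88.7 move [-0.004 -0.     0.03 ] turn -0.0009 t 26.12
[[0.0, -0.003], [-0.006, -0.011], [-0.015, -0.024], [-0.029, -0.041], [-0.047, -0.061], [-0.07, -0.083], [-0.097, -0.107], [-0.129, -0.131], [-0.166, -0.154], [-0.207, -0.176], [-0.253, -0.194], [-0.302, -0.209]]
[[-0.052, -0.01], [-0.106, -0.015], [-0.162, -0.014], [-0.217, -0.007], [-0.271, 0.005], [-0.324, 0.023], [-0.373, 0.046], [-0.418, 0.074], [-0.46, 0.104], [-0.496, 0.137], [-0.528, 0.172], [-0.554, 0.206]]
[[-0.022, 0.034], [-0.039, 0.065], [-0.053, 0.094], [-0.063, 0.119], [-0.07, 0.139], [-0.075, 0.155], [-0.078, 0.164], [-0.079, 0.168]]
```

>>> play_rows --commands '[[[1,0,0,-0.012,0],[1,0,-0.006,-0.025,0],[1,0,-0.015,-0.04,0],[1,0,-0.029,-0.058,0],[1,0,-0.047,-0.078,0],[1,0,-0.07,-0.1,0],[1,0,-0.097,-0.122,0],[1,0,-0.129,-0.146,0],[1,0,-0.166,-0.169,0],[1,0,-0.207,-0.191,0],[1,0,-0.253,-0.209,0],[1,0,-0.302,-0.224,0]]]'

```text
clock: 27.12
tcp_pos: [0.5646, 0.1984, 0.188]
orientation: [-2.246, -2.195, 0.002]
contact_force: [-2.0, 2.8, -23.3]
grip_width: 0.0123
gripper_force: 58.5
```

Run:
```python
from h import *
o=get_obs();print(o['contact_force'],o['grip_width'],o['gripper_force'])
to(.6265-.0604,.1975,.1455+.0418,88.8)
```

```text
[ -1.96927044   2.76791078 -23.27596868] 0.012332097362020992 58.46091449260712
now [0.5646 0.1984 0.188 ] yaw 88.7 move [-0.004  0.007  0.004] turn -0.0012 t 27.12
```

>>> play_rows --commands '[[[1,0,-0.052,0,0],[1,0,-0.106,0.003,0],[1,0,-0.162,0.006,0],[1,0,-0.217,0.013,0],[1,0,-0.271,0.025,0],[1,0,-0.324,0.042,0],[1,0,-0.373,0.064,0],[1,0,-0.418,0.091,0],[1,0,-0.46,0.12,0],[1,0,-0.496,0.152,0],[1,0,-0.528,0.186,0],[1,0,-0.554,0.22,0]]]'

```text
clock: 28.12
tcp_pos: [0.454, 0.2008, 0.1449]
orientation: [-2.246, -2.195, 0.001]
contact_force: [-4.8, 0.4, -3.0]
grip_width: 0.0122
gripper_force: 61.3
```

Run:
```python
from h import *
o=get_obs();print(o['contact_force'],o['grip_width'],o['gripper_force'])
to(.6265-.187,.2003,.1455-.033,88.8)
```

```text
[-4.77721031  0.37959299 -3.04551452] 0.012207893455692051 61.31619036197662
now [0.454  0.2008 0.1449] yaw 88.7 move [-0.004 -0.072  0.162] turn -0.0013 t 28.12
```

>>> play_rows --commands '[[[1,0,-0.02,0.034,0],[1,0,-0.037,0.065,0],[1,0,-0.05,0.094,0],[1,0,-0.06,0.119,0],[1,0,-0.067,0.139,0],[1,0,-0.07,0.153,0],[1,0,-0.072,0.162,0],[1,0,-0.072,0.168,0],[1,0,-0.072,0.168,0]]]'

```text
clock: 28.87
tcp_pos: [0.4392, 0.2011, 0.1122]
orientation: [-2.245, -2.194, 0.004]
contact_force: [-12.3, -2.1, 14.5]
grip_width: 0.0123
gripper_force: 63.5
```

Run:
```python
from h import *
o=get_obs();print(o['contact_force'],o['moment'],o['grip_width'],o['gripper_force'])
to(.6265-.187,.2003,.1455-.033,88.8)
```

```text
[-12.3106543   -2.10394968  14.52654833] [-0.26418323  2.59591059  0.06081507] 0.01232702476569408 63.463913798332214
now [0.4392 0.2011 0.1122] yaw 88.7 move [-0.004  0.001 -0.001] turn -0.0014 t 28.87
```

Position and an upward push say the tray is home. Release and rise.

>>> play_rows --commands '[[[-0.2,0,0,0,0],[-0.2,0,0,0,0],[-0.2,0,0,0,0],[-0.2,0,0,0,0],[-0.2,0,0,-0.1,0],[-0.2,0,0,-0.3,0],[-0.2,0,0,-0.5,0],[-0.2,-0.1,-0.1,-0.7,0],[-0.2,-0.18,-0.17,-0.75,0],[-0.2,-0.18,-0.17,-0.75,0],[-0.2,-0.18,-0.17,-0.75,0]]]'

```text
clock: 29.78
tcp_pos: [0.4068, 0.1658, 0.2621]
orientation: [-2.248, -2.194, -0.006]
contact_force: [-0.5, 0.8, -0.8]
grip_width: 0.0514
gripper_force: 0.0
```

Run:
```python
from h import *
w=grab('wrist')
print(box(w,'tray_handle',.089),box(w,'swab_box',.09),w['o']['contact_force'],w['o']['clock'])
t=grab('top');print(box(t,'tray_handle',.126),box(t,'swab_box',.09,3))
cv2.imwrite('pics/end.png',np.hstack([cv2.resize(w['pixels'],(400,300)),cv2.resize(t['pixels'][180:330,190:390],(400,300))])[:,:,::-1])
```

```text
[(0.86, [255, 6, 456, 330], array([0.4394, 0.1992]), array([0.3027, 0.1738]), 88.8)] [(0.7, [271, 184, 343, 288], array([0.3935, 0.1435]), array([0.0518, 0.0948]), 9.6)] [-0.49731196  0.84976302 -0.76110985] 29.7833
[(0.66, [209, 254, 300, 307], array([0.4314, 0.1927]), array([0.2936, 0.1705]), 89.0)] [(0.56, [211, 258, 301, 306], array([0.4353, 0.1995]), array([0.3045, 0.1745]), 89.0), (0.54, [271, 283, 287, 298], array([0.3949, 0.1171]), array([0.0513, 0.0479]), 8.4)]
```

View pics/end.png

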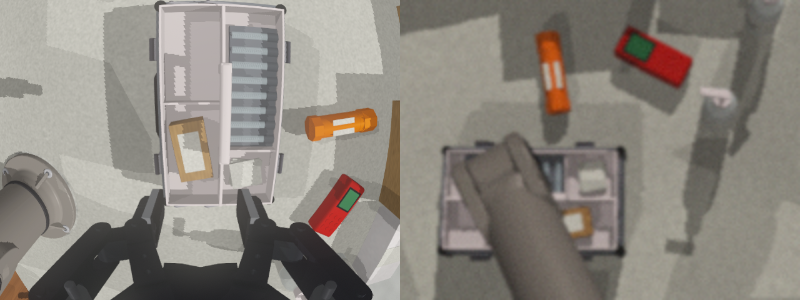

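The tray is home at (220,105), at the same pose as at the start, with the swab box in its pocket at (192,150). The gripper is clear.

```bash
python3 -c "
from bench import r
print(r.hand_in())"
```

```text
the job is handed in; nothing more can be done
None
```

The job is done and handed in at about 30 s: the meter lies screen up in the right bay, the canister lies flat in the left bay, and the tray is lowered home and released; the hand-in returned no verdict.

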